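# Dispense one culture dish onto the ring

### The arm

A 7-joint arm with a two-finger parallel gripper is mounted at the origin on the work surface. World frame = base frame: x ahead of the robot, y to its left, z up, the work surface at z = 0. Lengths are in m, angles in rad, forces in N, time in s.
With the tool pointing down it reaches from about 0.35 to 0.9 m from the base axis. Payload 7.2 kg.
Tool frame: the origin (TCP) lies at the very end of the fingers, on their centre line; the grasp point (between the pads) lies 19 mm behind it; z points along the fingers, y is the direction in which the jaws open and shut (so a half turn about z gives the same grasp; the last joint's range is limited). The gripper opens to 88 mm and grips with 3 to 60 N. Pads are 20 mm wide; open, the fingers measure 115 mm over their backs; the gripper's body (75 mm by 178 mm) begins 61 mm behind the grasp point.
Start: joints at [1.219, 0.411, -0.013, 1.596, 0.006, 1.134, -0.082], TCP at [0.175, -0.6, 0.223] pointing down, gripper open.
Joint ranges: [-2.95, 2.95], [-0.29, 1.99], [-1.47, 1.44], [0.14, 2.54], [-1.03, 4.17], [0.13, 1.85], [-2.86, 2.86]. Speed limits (rad/s): [2.39, 2.39, 3.01, 3.01, 3.14, 3.14, 3.14].

### API

Orientations are given as a unit quaternion [w, x, y, z].
In Python, from workcell import arm, inverse_kinematics, get_image, workorder, telemetry gives the robot as it stands. Calls block until the motion is done:
- arm.move_pose(position, orientation): joint-space move of the TCP to a pose.
- arm.servo_line(position, rot=None, velocity=0.15): straight line of the TCP; rot=None keeps the orientation; velocity is the mean speed in m/s.
- arm.move_j(angles): joint-space move.
- arm.set_gripper(opening, squeeze=None): finger opening in m; squeeze is the grip in N (None keeps the last); returns when the fingers have stopped.
- arm.sleep(seconds).
- inverse_kinematics(position, orientation): joint angles nearest the present ones, or None.
- get_image(name): name is "side" or "top"; returns a dict with "color" (420x560x3 uint8, blue, green, red), "fx", "fy", "cx", "cy" (pixels), "rvec" (rotation vector, rad) and "tvec" (3), from world to camera coordinates, as OpenCV has them. Camera axes: x right, y down, z forward; pixel columns grow to the right and rows downward; lengths in m; the calibration is good to about 2 mm. A picture is of the moment at which its call begins. There is no depth.
A pose or a line that the arm cannot do raises arm.MotionError and nothing moves.
- workorder.job_done(): hands the job in, once; it reports no verdict.
Readings, each from a call of its own:
- telemetry.read_clock(): time.
- telemetry.read_joints(): joint angles.
- telemetry.read_qvel(): joint speeds.
- telemetry.read_tau(): joint torques, N m.
- telemetry.read_ee_pos(): TCP position.
- telemetry.read_ee_rot(): TCP orientation.
- telemetry.read_force(): force on the tool from outside, world axes, zero at the start.
- telemetry.read_moment(): the same for the moment, N m.
- telemetry.read_gripper_width(): finger opening in m.
Only numpy, scipy, OpenCV 4.12 (cv2) and the standard library are available. Lean on these libraries where they do the work, as an engineer would, in place of code of your own. Each camera call takes 0.05 s, during which the arm holds its last target. There are 200 camera calls.

### The job

Press the dish dispenser's plunger all the way down once, so that a single culture dish comes out of its mouth, and let the plunger spring back. Then gently nudge that dish sideways across the bench with the fingers until it lies flat and wholly inside the round white ring (not the square mark). Do not squeeze or lift the dish, leave the other dishes in the dispenser, and do not disturb the bottle, the grey box or the pipette.

Things in the scene. Friction and masses are not known exactly. Their poses are not given: they have to be found in the camera images.
- dispenser: Dispenser fixed to the bench. Origin: magazine centre, bench height; x axis: way the dishes come out, z up. Magazine: open-topped aluminium well 63 mm wide (y), 61 long (x), 50 high, with 3 stacked dishes standing on the bench. Behind it (x -31 to -137 mm) a tunnel 51 wide, 32 high, with a tower 34 across, 75 high at x = -80 mm holding the plunger. Feet 3 high reach y = +-46 mm.
- mouth (a point): Middle of the mouth's lower edge, on the magazine's front face at bench height, 30.5 mm in front of the dispenser's origin. A dish pushed out by a full press lies with its centre about 60 mm in front of this point, leaving a gap of about 33 mm between dish and mouth once the flat pusher has gone back.
- plunger_top (a point): Centre of the top of the plunger's grey round cap (36 mm across, 9 mm thick), 115 mm above the bench when up. It lies 80 mm behind the magazine's centre.
- plunger (a joint): Plunger travel in m: 0 up, 0.028 fully down (stop). Moves straight down; its spring gives 3 N at the top, 9 N at the bottom (a little more while pushing a dish) and returns it when released. It drives a flat pusher, 3.4 mm per mm, that shoves the lowest dish out of the mouth; on return the next dish drops down, and a second press would push that out too.
- dish_bottom: The lowest dish of the stack, the one that comes out: a closed white lidded dish, 52 mm across, 14 mm high, about 30 g. Origin at the centre of its underside. Smooth plastic: it slides easily on the bench, stops at once after a slow push and coasts a little after a fast one.
- dish_middle: The second dish of the stack, same make; origin at the centre of its underside. It must stay in the magazine, and drops to the bench there after the press.
- dish_top: The third, uppermost dish, same make; origin at the centre of its underside. It must stay in the magazine.
- ring_mark: Round white ring printed flat on the black bench, left or right of the dispenser's mouth: 94 mm inside diameter, line 4 mm wide, no height to feel. Origin at its centre.
- square_mark: White square outline printed flat on the bench on the other side, 94 mm inside; not wanted. Origin at its centre.
- oil_bottle: Loose small amber bottle with white cap, 36 mm across, 75 mm tall, standing beyond the work. Origin at the centre of its underside.
- tip_box: Loose grey box with a white lid, 80 x 60 x 45 mm (x, y, z), on the left. Origin at the centre of its underside.
- pipette: Loose steel pipette holder lying on the bench on the right, 12 mm thick, 140 mm long along its x axis, from -55 to +85 mm. Origin on the bench under its shaft.
Things that resemble listed ones, but are neither listed nor needed, are in the scene too. Leave any brown or yellow look-alike of the dish_top alone.

How it is judged:
On the way, in this order (a step that is already met when the one before it is completed fails the run):
1. the plunger is pressed down, at least 25 of its 28 mm (value of joint plunger above 0.025 m), for 0.05 s.
2. the plunger is back up and one dish lies on the bench outside the mouth (value of joint plunger below 0.004 m and x of dish_bottom in the frame of dispenser above 0.058 m and height (world z) of dish_bottom below 0.004 m), for 0.2 s.
At the end, for the whole second after the job is handed in: The dish lies flat and still on the bench, wholly inside the round ring (its centre within 21 mm of the ring's centre); the plunger is up (within 4 mm); the other two dishes lie flat in the magazine (horizontal distance between dish_bottom and ring_mark below 0.021 m and height (world z) of each of dish_bottom, dish_middle below 0.004 m and angle between dish_bottom's own z axis and vertical below 0.08 rad and linear speed of dish_bottom below 0.01 m/s and value of joint plunger below 0.004 m and horizontal distance between each of dish_middle, dish_top and dispenser below 0.012 m and angle between each of dish_middle, dish_top's own z axis and vertical below 0.15 rad and height (world z) of dish_top below 0.018 m); the robot touches nothing.
It fails at once if the dish is lifted more than 8 mm off the bench or tipped (height (world z) of dish_bottom above 0.008 m or angle between dish_bottom's own z axis and vertical above 0.4 rad).
It fails at once if the dish is squeezed or pressed by the fingers with more than 15 N (contact force between the fingers and dish_bottom above 15 N).
It fails at once if a second dish leaves the magazine (horizontal distance between any of dish_middle, dish_top and dispenser above 0.012 m or height (world z) of any of dish_middle, dish_top above 0.04 m).
It fails at once if the bottle, box or pipette is moved by more than 15 mm or tipped (distance of any of oil_bottle, tip_box, pipette from where it was at the start of the episode above 0.015 m or angle between any of oil_bottle, tip_box's own z axis and vertical above 0.4 rad).
It also fails if it takes over 66 s, if anything falls off the work surface, if the arm or the gripper's body presses on something with over 40 N, if the wrist force passes 120 N, or if a joint passes its speed limit or range.

## Working session

There is one attempt and no reset: what is moved stays moved. The work goes in short steps, each a Python script; the robot and the scene stay as the last script left them, time stands still between calls to the robot, and variables do not carry over. Pictures are saved under pics/ and viewed, about 8 in all and at most 12, crops included, and the job is handed in when it is done.

```bash
mkdir -p pics; cat > h.py <<'E'
import numpy as np, cv2
from workcell import arm, inverse_kinematics, get_image, workorder, telemetry
def ray(im,u,v):
    R=cv2.Rodrigues(np.array(im["rvec"],float))[0]; t=np.array(im["tvec"],float).ravel()
    d=R.T@np.array([(u-im["cx"])/im["fx"],(v-im["cy"])/im["fy"],1]); return -R.T@t,d
def onz(im,u,v,z=0.):
    c,d=ray(im,u,v); return c+d*(z-c[2])/d[2]
def proj(im,P):
    K=np.array([[im["fx"],0,im["cx"]],[0,im["fy"],im["cy"]],[0,0,1]],float)
    return cv2.projectPoints(np.array(P,float).reshape(-1,3),np.array(im["rvec"],float),np.array(im["tvec"],float),K,None)[0].reshape(-1,2)
def snap(n,f):
    im=get_image(n); cv2.imwrite(f"pics/{f}.png",im["color"]); return im
E
python3 - <<'E'
from h import *
import pickle
d={}
for n in("top","side"):
    im=snap(n,n+"0"); d[n]=im; print(n,im["fx"],ray(im,280,210))
pickle.dump(d,open("im0.pkl","wb"))
print(telemetry.read_clock(),telemetry.read_ee_rot())
E
```

```text
top 493.5438363508284 (array([0.38558156, 0.00884499, 1.16427331]), array([ 0.2064748 , -0.03021626, -0.97800513]))
side 510.265110727328 (array([0.11844247, 0.90013749, 0.90242294]), array([ 0.38020877, -0.69671972, -0.60830047]))
0.1 [-6.93510081e-04  9.89945426e-01  1.41448037e-01 -1.61116011e-04]
```

View pics/top0.png

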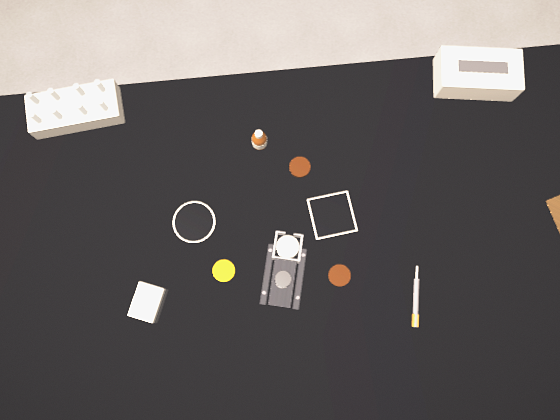

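View pics/side0.png

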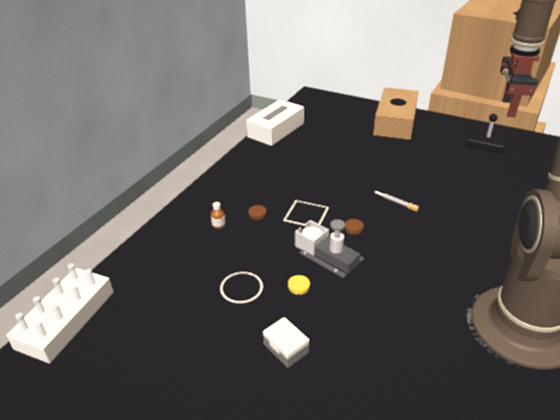

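The top view has +x up and +y left. The ring is at (194,222) and the square at (332,215). The magazine is at (288,247), with its mouth facing up and slightly right, and the cap is at (283,280). Look-alikes: yellow at (223,271), brown at (300,167) and (340,275). In the side view the ring is at (241,287), the cap at (338,225), and the magazine at (312,235).

```bash
python3 - <<'E'
from h import *
import pickle
d=pickle.load(open("im0.pkl","rb"));T=d["top"];S=d["side"]
def blobs(im,mask,box,amin=30):
    x0,y0,x1,y1=box; m=np.zeros_like(mask); m[y0:y1,x0:x1]=mask[y0:y1,x0:x1]
    c,_=cv2.findContours(m,cv2.RETR_EXTERNAL,cv2.CHAIN_APPROX_NONE)
    return [k for k in c if cv2.contourArea(k)>amin]
def white(im,t): return (im["color"].min(2)>t).astype(np.uint8)
# ring
for n,im,box in(("top",T,(165,195,225,250)),("side",S,(210,265,270,308))):
    for k in blobs(im,white(im,120),box):
        P=np.array([onz(im,u,v) for u,v in k[:,0]])[:,:2].astype(np.float32)
        print("ring",n,cv2.minEnclosingCircle(P))
for k in blobs(T,white(T,120),(300,185,365,245)):
    P=np.array([onz(T,u,v) for u,v in k[:,0]])[:,:2].astype(np.float32); print("square",cv2.minAreaRect(P))
# yellow, brown
hsv=cv2.cvtColor(T["color"],cv2.COLOR_BGR2HSV)
for nm,lo,hi in(("yel",(22,150,120),(35,255,255)),("brown",(3,120,70),(18,255,255))):
    for k in blobs(T,cv2.inRange(hsv,lo,hi),(200,120,380,320)):
        P=np.array([onz(T,u,v,.014) for u,v in k[:,0]])[:,:2].astype(np.float32); print(nm,cv2.minEnclosingCircle(P))
# white lidded stack: top at .042
for k in blobs(T,white(T,215),(265,225,310,268)):
    P=np.array([onz(T,u,v,.042) for u,v in k[:,0]])[:,:2].astype(np.float32); print("stack",cv2.minEnclosingCircle(P),cv2.contourArea(k))
g=lambda im,b,s:cv2.resize(im["color"][b[1]:b[3],b[0]:b[2]],None,fx=s,fy=s,interpolation=cv2.INTER_CUBIC)
a=g(T,(250,225,320,315),6);b=g(S,(290,210,370,280),4.9)
h=min(a.shape[0],600);o=np.zeros((540,420+392,3),np.uint8);o[:,:420]=a[:540];o[:b.shape[0],420:420+b.shape[1]]=b[:540,:392]
cv2.imwrite("pics/crop.png",o[:,:800])
E
```

```text
ring top ((0.6242958307266235, 0.18221163749694824), 0.052504923194646835)
ring side ((0.6247197985649109, 0.17990612983703613), 0.05366464704275131)
square ((0.6082428693771362, -0.14967089891433716), (0.10481470823287964, 0.10519302636384964), 6.421297073364258)
yel ((0.49894455075263977, 0.11932121217250824), 0.026635687798261642)
brown ((0.4614565968513489, -0.1471278965473175), 0.026365377008914948)
brown ((0.7313143014907837, -0.08454501628875732), 0.02674810029566288)
brown ((0.8153136372566223, 0.007407124154269695), 0.018399490043520927)
stack ((0.537317156791687, -0.03329307585954666), 0.04289138689637184) 583.5
```

View pics/crop.png

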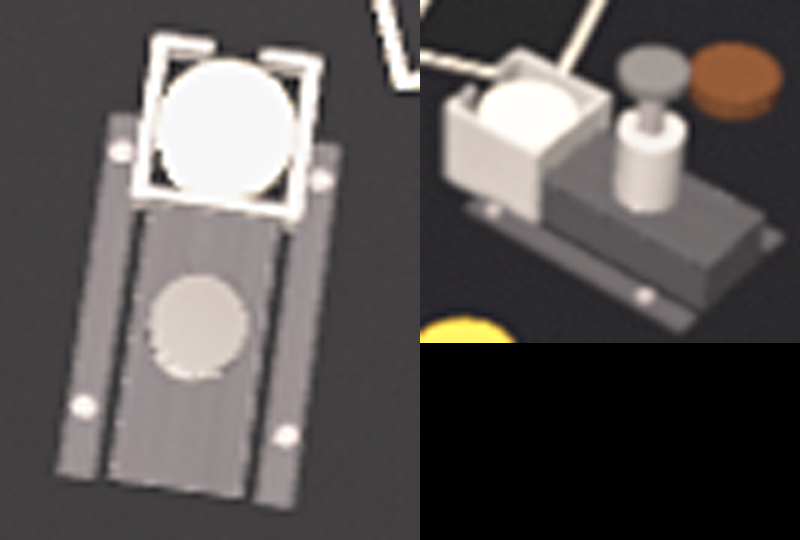

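```bash
python3 - <<'E'
from h import *
import pickle
d=pickle.load(open("im0.pkl","rb"));T=d["top"];S=d["side"]
cap=onz(T,250+197/6,225+327/6,.115); cs=onz(S,290+234/4.9,210+72/4.9,.115)
rim=[onz(T,250+x/6,225+y/6,.05)[:2] for x,y in((158,35),(322,55),(300,222),(135,200))]
m=np.mean(rim,0); print("cap",cap,cs,"rim",m,[np.linalg.norm(rim[i]-rim[i-1]) for i in range(4)])
st=onz(T,250+228/6,225+130/6,.042);print("stack",st)
f=(np.array(rim[0])+rim[1]-rim[2]-rim[3]);f/=np.linalg.norm(f);print("fwd",f,"cap->mag",m-cap[:2],np.linalg.norm(m-cap[:2]),"dish exp",m+f*.0905)
for a in(90,-90):
    a=np.radians(a)/2;q=[0,np.cos(a),np.sin(a),0]
    for p in((*cap[:2],.2),(*cap[:2],.087),(.627,-.1,.1),(.627,.15,.004)):
        print(inverse_kinematics(list(p),q))
E
```

```text
cap [ 0.45729496 -0.01426262  0.115     ] [ 0.45705901 -0.01251909  0.115     ] rim [ 0.53516489 -0.03539076] [np.float64(0.06361355460935673), np.float64(0.06293126717988579), np.float64(0.06424182448890889), np.float64(0.06266332297875812)]
stack [ 0.53531511 -0.03531817  0.042     ]
fwd [ 0.97154593 -0.23685121] cap->mag [ 0.07786993 -0.02112814] 0.08068534496474616 dish exp [ 0.6230898 -0.0568258]
[ 0.58144415  0.2260854  -0.74648801  1.97543325  0.18115605  1.00636919
 -0.24987671]
[ 0.490754    0.39446941 -0.68199553  2.09495513  0.3567819   0.76649617
 -0.4148067 ]
[ 0.53741451  0.64550232 -0.66802969  1.65725656  0.45848454  1.00095771
 -0.28521885]
[ 0.11238693  0.78028356 -0.62757935  1.68402109  0.57185751  0.86835101
 -0.75769854]
[-1.12062159  0.31859889  1.29391388  2.06323787 -0.36171025  1.0187414
 -2.78629816]
[-0.98354165  0.64661133  1.26094388  2.1788988  -0.80647963  0.91882267
 -2.37157418]
[-0.6473367   0.92610981  1.24589971  1.74078979 -0.94352752  1.20988211
 -2.27571635]
[ 0.42000715  1.10366223 -1.2511032   1.66322342  1.10837916  1.24404253
  2.05262797]
```

Everything agrees: cap to magazine measures 80.7 mm against 80, and the rim 63×63 against 63×61. Pressing now.

```bash
cat >> h.py <<'E'
Q=[0,np.sqrt(.5),np.sqrt(.5),0]
RING=np.array([.6245,.181])
E
python3 - <<'E'
from h import *
arm.set_gripper(0.0)
c=(.4572,-.0135)
arm.move_pose([*c,.2],Q); arm.servo_line([*c,.125],velocity=.12)
f0=np.array(telemetry.read_force()); print("f0",f0,telemetry.read_ee_pos(),telemetry.read_gripper_width())
arm.servo_line([*c,.110],velocity=.04); print("110",np.array(telemetry.read_force())-f0)
arm.servo_line([*c,.091],velocity=.03)
for z in np.arange(.090,.0845,-.001):
    arm.servo_line([*c,z],velocity=.03); f=np.array(telemetry.read_force())-f0
    print(round(z,4),f.round(2),telemetry.read_ee_pos()[2])
    if f[2]>16: break
arm.sleep(.2)
arm.servo_line([*c,.12],velocity=.06); arm.servo_line([*c,.22],velocity=.15)
snap("top","top1");im=snap("side","side1")
print(telemetry.read_clock())
o=cv2.resize(cv2.imread("pics/top1.png")[150:330,150:390],None,fx=3,fy=3); cv2.imwrite("pics/t1c.png",o)
E
```

```text
f0 [ 0.17568595 -0.30473904  0.266065  ] [ 0.45757278 -0.01340011  0.12540441] 0.00043091427295445457
110 [ 2.03844518 -1.45993607  3.21176273]
0.09 [ 1.73 -1.05  8.25] 0.09055157413439555
0.089 [ 1.3  -0.81  7.1 ] 0.08958625649570892
0.088 [ 2.05 -0.07  8.45] 0.08858776070705801
0.087 [ 1.   -0.49  8.54] 0.08760356165166658
0.086 [-1.08 -0.64 16.83] 0.08723629827827145
8.9333
```

View pics/t1c.png

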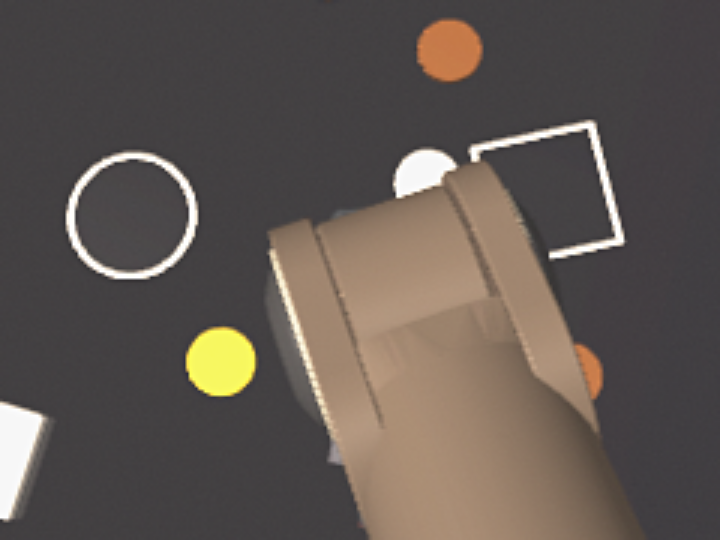

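View pics/side1.png

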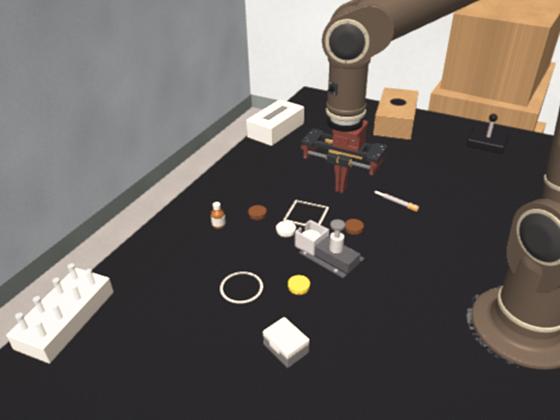

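One dish is out, at side (286,228) and at about (292,211) in the top view, partly hidden by the arm. The plunger hit its stop at 27.8 mm and is back up. The other dishes are still in the magazine.

```bash
cat >> h.py <<'E'
def dish(im,box,t=150):
    x0,y0,x1,y1=box; m=np.zeros(im["color"].shape[:2],np.uint8)
    w=(im["color"].min(2)>t).astype(np.uint8); m[y0:y1,x0:x1]=w[y0:y1,x0:x1]
    m=cv2.morphologyEx(m,cv2.MORPH_OPEN,np.ones((5,5),np.uint8))
    c,_=cv2.findContours(m,cv2.RETR_EXTERNAL,cv2.CHAIN_APPROX_NONE)
    k=max(c,key=cv2.contourArea)
    P=np.array([onz(im,u,v,.014)[:2] for u,v in k[:,0]]).astype(np.float32)
    return cv2.minEnclosingCircle(P),cv2.boundingRect(k)
E
python3 - <<'E'
from h import *
# clear the top view: stage to the right, high
arm.servo_line([.55,-.22,.25],velocity=.2)
T=snap("top","top2");S=snap("side","side2")
print(onz(S,286,227,.014),onz(T,292.3,210.7,.014))
for n,im,b in(("top",T,(272,190,306,229)),("side",S,(272,217,297,238))):
    for t in(130,180): print(n,dish(im,b,t))
print(telemetry.read_clock())
o=np.zeros((520,800,3),np.uint8)
o[:400,:400]=cv2.resize(T["color"][180:280,240:340],(400,400));o[:400,400:]=cv2.resize(S["color"][190:290,250:350],(400,400));cv2.imwrite("pics/c2.png",o)
E
```

```text
[ 0.62322959 -0.05700962  0.014     ] [ 0.62380449 -0.05567973  0.014     ]
top (((0.6248407959938049, -0.05536675453186035), 0.02707854099571705), (282, 200, 22, 22))
top (((0.6244218945503235, -0.05518099293112755), 0.026518965139985085), (282, 200, 21, 21))
side (((0.6195555329322815, -0.05498630180954933), 0.036081720143556595), (276, 220, 20, 17))
side (((0.6235814690589905, -0.054323118180036545), 0.03377261012792587), (277, 220, 18, 16))
10.325
```

View pics/c2.png

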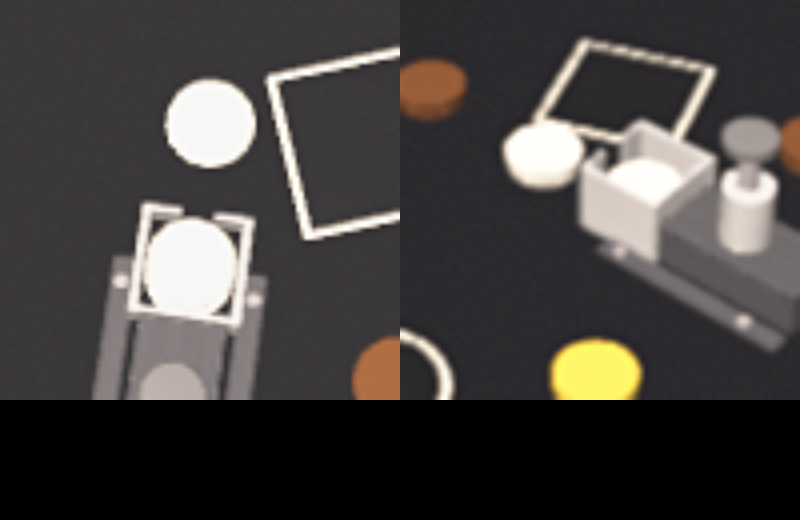

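Dish at (0.624,−0.0555), radius 26.5 mm as expected, and the plunger is up. I'll push along +y with two slightly open fingers as a cradle, stopping short to check.

```bash
python3 - <<'E'
from h import *
arm.set_gripper(.030)
x=.624
arm.move_pose([x,-.13,.12],Q); arm.servo_line([x,-.13,.005],velocity=.1)
print(telemetry.read_ee_pos(),telemetry.read_gripper_width()); f0=np.array(telemetry.read_force())
arm.servo_line([x,-.095,.005],velocity=.05)
arm.servo_line([x,.125,.005],velocity=.05)
print(np.array(telemetry.read_force())-f0,telemetry.read_ee_pos())
S=snap("side","side3");print(dish(S,(225,230,290,300),190)); print(telemetry.read_clock())
cv2.imwrite("pics/s3.png",cv2.resize(S["color"][180:320,180:370],None,fx=3,fy=3))
E
```

```text
[ 0.62454144 -0.13003539  0.00573704] 0.030554062444218044
[ 0.72891368 -2.06402791 -0.23170505] [0.62399931 0.12495255 0.00501003]
(((0.6226025819778442, 0.15929178893566132), 0.03037460893392563), (236, 269, 21, 18))
18.4583
```

View pics/s3.png

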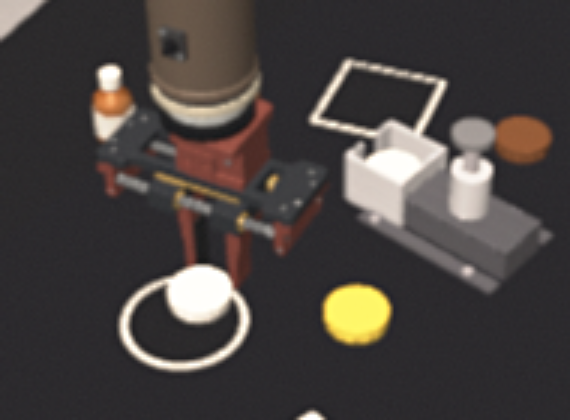

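The dish sits in the cradle at about (0.623,0.157), as predicted. I'll push the last 25 mm, back off and check.

```bash
python3 - <<'E'
from h import *
x=.624
arm.servo_line([x,.1495,.005],velocity=.025); arm.sleep(.2)
arm.servo_line([x,.10,.005],velocity=.05); arm.servo_line([x,.10,.12],velocity=.12)
arm.move_pose([.5,-.25,.25],Q); arm.sleep(.5)
T=snap("top","top4");S=snap("side","side4")
def ringdish(T):
    w=(T["color"].min(2)>130).astype(np.uint8)[190:255,160:230]
    n,l,s,c=cv2.connectedComponentsWithStats(w)
    for i in range(1,n):
        if s[i,4]>20:
            v,u=np.where(l==i); z=.014 if s[i,2]<32 else 0
            P=np.array([onz(T,a+160,b+190,z)[:2] for a,b in zip(u,v)],np.float32)
            print(z,s[i],cv2.minEnclosingCircle(P))
ringdish(T); print(telemetry.read_clock(),telemetry.read_force())
o=np.zeros((480,800,3),np.uint8)
o[:400,:400]=cv2.resize(T["color"][170:320,150:300],(400,400));o[:400,400:]=cv2.resize(S["color"][190:310,210:360],(400,320)) if 0 else cv2.resize(S["color"][180:330,210:360],(400,400));cv2.imwrite("pics/c4.png",o)
E
```

```text
0 [ 12  11  44  42 345] ((0.6241335868835449, 0.1822584718465805), 0.05239693447947502)
0.014 [ 22  20  23  22 405] ((0.6239384412765503, 0.18170349299907684), 0.027203628793358803)
24.1 [ 0.392894    0.36239352 -0.00813458]
```

View pics/c4.png

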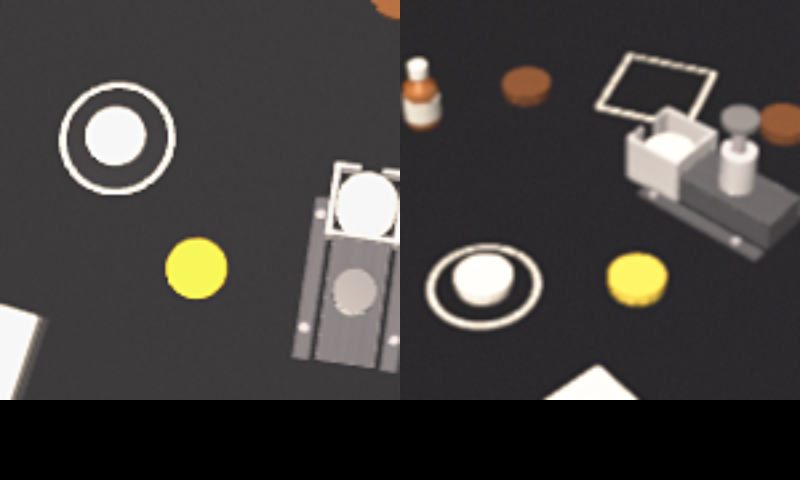

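The dish lies flat and centred in the ring, within 1 mm. The plunger is up, the stack is still in the magazine, and the arm is clear.

```bash
python3 -c "
from h import *
workorder.job_done(); print(telemetry.read_clock())"
```

```text
the job is handed in; nothing more can be done
the job is handed in; nothing more can be done
```

The dish is in the round ring and the job is handed in, at about 24 s of the 66 s allowed; no verdict was reported.

- **Press:** I pressed the plunger once with the closed fingers until it hit its stop at about 27.8 mm. One dish came out and the plunger sprang back.
- **Nudge:** I pushed the dish about 0.24 m sideways with the fingers slightly open, at 25–50 mm/s. The force read once at the end of the main push was about 2 N.
- **Dish position:** In the last top view its centre is less than 1 mm from the ring's centre, and it looks flat in both views.
- **Everything else:** The plunger is up, the white stack is still in the magazine, and the arm is clear of everything with a wrist force near zero. The bottle looked undisturbed in the last picture. I did not re-measure the bottle, box or pipette; the arm's path stayed clear of them.

The side-view dish outlines came out too large because they include the dish's wall. I used the top view for the final position, and the two views agreed to within about 2 mm on the centre before the push.

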